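Hold the rack feeder's spring pusher at its check mark

ROBOT

A 6-joint arm with a two-finger parallel gripper is mounted at the origin on the work surface. World frame = base frame: x ahead of the robot, y to its left, z up, the work surface at z = 0. Lengths are in m, angles in degrees, forces in N, time in s.
With the tool pointing down it reaches from about 0.375 to 0.9 m from the base axis. Payload 3.1 kg.
Tool frame: the origin (TCP) lies between the finger pads; the fingertips stand 11 mm ahead of it and the grasp point (between the pads) lies 8 mm behind it; x points along the fingers, y is the direction in which the jaws open and shut, and the axes are right-handed (so a half turn about x gives the same grasp; the last joint's range is limited). The gripper opens to 87 mm and grips with 3 to 60 N. Pads are 19 mm wide; open, the fingers measure 117 mm over their backs; the gripper's body (75 mm by 190 mm) begins 51 mm behind the grasp point.
Start: joints at [-86.373, 30.224, 82.088, -0, 67.689, -10.227], TCP at [0.15, -0.607, 0.234] pointing down, gripper open.
Joint ranges: [-176.69, 176.69], [-43.24, 126.21], [12.49, 139.97], [-82, 262], [0, 151.66], [-163.58, 163.58]. Speed limits (degrees/s): [159.86, 159.86, 180, 180, 180, 180].

INTERFACE

Orientations are given as a 3x3 rotation matrix whose columns are the frame's x, y, z axes.
In Python, from rig import bot gives the robot as it stands.
- The arm moves only by the shell command python3 -m inch 'ROWS' [OPENING]. ROWS is a JSON object of lists of equal length, an entry for each row: "dp": the shift along the tool's x, y, z in mm, a list of three; "yaw": the turn about the tool's x in degrees. In form: {"dp": [[tx, ty, tz], ...], "yaw": [yaw, ...]}. A call has 1 to 20 rows; each row shifts and turns the commanded pose from where the row before left it, along the tool's axes as they then stand; what a row does not reach is not made up. A row lasts 1/12 s, in which the tool goes at most 41.7 mm and 7.16 degrees, less where a joint would pass 70% of its speed; a pose out of reach is approached as far as the arm can. A call is refused whole if a number of a shift passes 41.7 or a number of a turn 7.16, either way. A call with a gripper value outside its range is refused whole. OPENING is the finger opening in mm, from 0 to 87, set as the call begins (- or left out, the last holds). The fingers move at their own pace and stop on an object; the grip force is fixed at half the most. Time passes only in rows, so rows that do not move let the fingers close. It gives the time, the measured TCP pose, the force and the opening at its end, in the units of the state.
- bot.read_state(): the state, without advancing time (a new reading comes with each control period).
- bot.capture(name): name is "side" or "top" or "wrist"; returns a dict with "color" (480x640x3 uint8, red, green, blue), "intrinsics" (3x3 intrinsics, pixels), "pose" (4x4, takes a point from camera to world coordinates). Camera axes: x right, y down, z forward; pixel columns grow to the right and rows downward; lengths in m; the calibration is good to about 2 mm. A picture is of the moment at which its call begins. There is no depth.
- bot.hand_in(): hands the job in, once; it reports no verdict.
The state is a dict: "time_s": time; "joint_positions": joint angles; "qvel": joint speeds; "tau": joint torques, N m; "position": TCP position; "tcp_rot": TCP orientation; "force": force on the tool from outside, world axes, zero at the start; "moment": the same for the moment, N m; "opening": opening from 0.0 (shut) to 1.0 (fully open).
Only numpy, scipy, OpenCV 4.12 (cv2) and the standard library are available. Lean on these libraries where they do the work, as an engineer would, in place of code of your own. Each camera call takes 0.05 s, during which the arm holds its last target.

TASK

Check the return spring of the sample-rack feeder: take hold of the black handle of its pusher and pull it back until the yellow pointer stands over the blue clip, let it settle there for about two seconds, then pull on until the pointer stands over the red clip. Do not run past the red clip or let the pusher snap back, and leave the bottle, tip box and beaker beside it where they are. The job ends with you still holding the handle: do not let go, but finish keeping the pointer steady over the red clip so that the spring load can be read.

Things in the scene. Friction and masses are not known exactly. Their poses are not given: they have to be found in the camera images.
- feeder: Rack feeder fixed to the bench: cream plate 350 x 196 x 12 mm, lane between aluminium walls (tops at 42 mm, at 26 mm on the +y side), white scale rail along its +y side (y = +79 mm, top at 26 mm), two racks of capped tubes (tops at 100 mm) across the lane at x = +111 to +165 mm. Origin: centre of underside, z up, +x along the lane to the tube racks. Place and yaw (within 20 degrees) vary.
- pusher (a joint): How far the pusher is pulled out, m: 0 at rest against the tube racks, growing as it is pulled along the feeder's -x; hard stop at 0.125. A spring always draws it back to 0: about 3 N at the start of the pull, rising 0.7 N per 10 mm to about 10 N at 100 mm, plus slight friction and damping. If let go it snaps back.
- handle_grip (a point): Point on the vertical middle axis of the pusher's black handle block (26 mm along the feeder's x, 22 mm along its y, 30 to 90 mm above the bench), 65 mm above the bench: the middle of a grasp from above. At rest it is at x = +30 mm, y = 0 in the feeder's frame. A grasp can close along the feeder's y or x; keep the fingertips over 45 mm. Axes parallel to the feeder's.
- pointer (a point): Underside of the yellow pointer bar (4 mm wide along the feeder's x, 60 mm long across it), over the middle of the scale rail, 42 mm above the bench. Moves with the pusher, 30 mm to the feeder's +x side of the handle's middle, and passes 11 mm above the clips without touching.
- clip_blue: Blue clip fixed on the scale rail, 10 mm along the feeder's x, 34 mm across, top 31 mm above the bench: the first mark, 30 to 50 mm of pull from rest. Origin at the middle of the underside of its top plate; axes parallel to the feeder's.
- clip_red: Red clip, same size and make: the final mark, 70 to 95 mm of pull from rest. Origin at the middle of the underside of its top plate; axes parallel to the feeder's. The pointer is over a clip when its middle is within the clip's 10 mm width, that is within 5 mm of the clip's middle along the feeder's x.
- reagent: Bystander: amber reagent bottle, diameter 56 mm, 105 mm tall, loose, origin at the centre of its underside. Stands beside the feeder.
- tip_box: Bystander: blue box of pipette tips, 100 x 70 x 55 mm, loose, origin at the centre of its underside. Stands beside the feeder.
- beaker: Bystander: white plastic beaker, diameter 60 mm, 70 mm tall, loose, origin at the centre of its underside. Stands beside the feeder.

How it is judged (in metres and radians):
On the way:
1. the pusher is held by the fingers with the pointer over the blue clip for a second (x of pointer in the frame of clip_blue between -0.005 and 0.005 m and contact force between the fingers and pusher above 1 N), for 1 s.
At the end, for the whole second after the job is handed in: The fingers hold the black handle (contact over 1 N), the pointer is within 5 mm of the red clip's middle along the lane and still (under 10 mm/s), and the bottle, tip box and beaker are within 20 mm of where they started (x of pointer in the frame of clip_red between -0.005 and 0.005 m and contact force between the fingers and pusher above 1 N and velocity of joint pusher between -0.01 and 0.01 m/s and not (distance of reagent from where it was at the start of the episode above 0.02 m) and not (distance of tip_box from where it was at the start of the episode above 0.02 m) and not (distance of beaker from where it was at the start of the episode above 0.02 m)); the arm keeps its last pose, push and grip.
It fails at once if the pointer is pulled more than 12 mm past the middle of the red clip (x of pointer in the frame of clip_red below -0.012 m).
It fails at once if the pusher snaps back (over 0.35 m/s towards rest) (velocity of joint pusher below -0.35 m/s).
It fails at once if the bottle, tip box or beaker is moved more than 20 mm or tipped (distance of any of reagent, tip_box, beaker from where it was at the start of the episode above 0.02 m or angle between any of reagent, tip_box, beaker's own z axis and vertical above 0.4 rad).
It also fails if it takes over 45 s, if anything falls off the work surface, if the arm or the gripper's body presses on something with over 40 N, if the wrist force passes 120 N, or if a joint passes its speed limit or range.

## Working session

There is one attempt and no reset: what is moved stays moved. The work goes in short steps, Python scripts to look and compute and a shell command to move; the robot and the scene stay as the last step left them, time stands still between calls to the robot, and variables do not carry over. Pictures are saved under pics/ and viewed, and the job is handed in when it is done.

```bash
ls; mkdir -p pics; python3 - <<'E'
from rig import bot
import cv2,numpy as np
s=bot.read_state(); print(s)
for n in("side","top","wrist"):
    c=bot.capture(n); cv2.imwrite(f"pics/{n}0.png",c["color"][:,:,::-1]); print(n,c["intrinsics"].tolist(),np.round(c["pose"],4).tolist())
E
```

```text
pics
{'time_s': 0.0, 'joint_positions': array([-8.63731443e+01,  3.02792442e+01,  8.21572482e+01, -2.75900573e-04,
        6.76883414e+01, -1.02256589e+01]), 'qvel': array([ 0.00636965, -0.07266109, -0.03097813, -0.00834128,  0.06296329,
       -0.05086992]), 'tau': array([ 3.79883977e-04, -4.40038204e+01, -1.76591706e+01,  6.34258403e-02,
        5.81103971e-02, -1.52126440e-04]), 'position': array([ 0.14963842, -0.60608699,  0.23256384]), 'tcp_rot': array([[-1.42270672e-04,  2.39425080e-01, -9.70914832e-01],
       [ 2.17411559e-03, -9.70912473e-01, -2.39424817e-01],
       [-9.99997626e-01, -2.14494420e-03, -3.82405429e-04]]), 'force': array([0.18227224, 0.58046016, 0.00791632]), 'moment': array([-0.02278418,  0.04488441,  0.00734499]), 'opening': 0.9973578022267661}
side [[445.6368074560658, 0.0, 315.24954700851947], [0.0, 445.6368074560658, 241.45420088918692], [0.0, 0.0, 1.0]] [[-0.6959, -0.4409, 0.5669, 0.2073], [-0.7181, 0.4372, -0.5415, 0.4067], [-0.0091, -0.7839, -0.6208, 0.5045], [0.0, 0.0, 0.0, 1.0]]
top [[456.4191715742839, 0.0, 324.69573826583945], [0.0, 456.4191715742839, 234.82613275697767], [0.0, 0.0, 1.0]] [[0.093, -0.9732, 0.2104, 0.4538], [-0.9956, -0.0923, 0.0133, 0.0475], [0.0065, -0.2107, -0.9775, 0.8091], [0.0, 0.0, 0.0, 1.0]]
wrist [[429.2487573922294, 0.0, 316.75920566283406], [0.0, 429.2487573922294, 240.26326472208316], [0.0, 0.0, 1.0]] [[0.2392, -0.9276, -0.2869, 0.2284], [-0.971, -0.2287, -0.07, -0.5871], [-0.0007, 0.2953, -0.9554, 0.3846], [0.0, 0.0, 0.0, 1.0]]
```

View pics/top0.png

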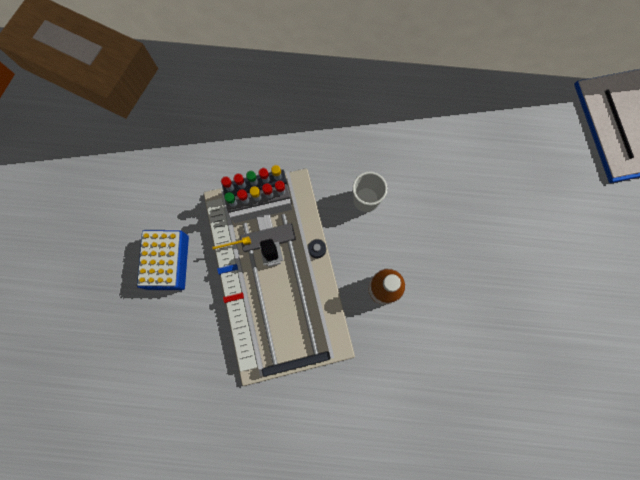

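View pics/side0.png

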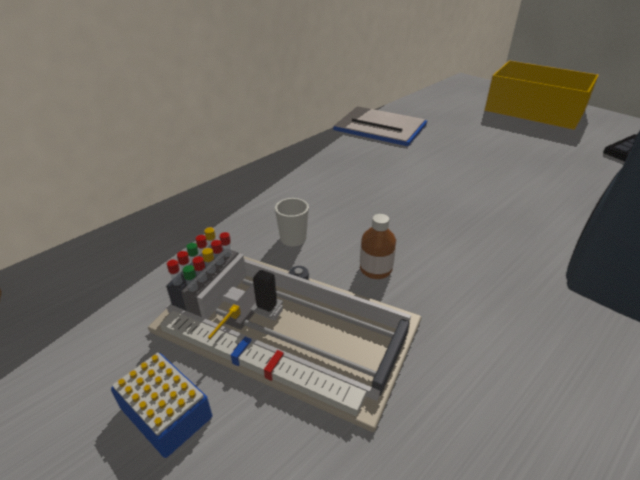

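The top view shows the feeder with the pointer at (232,244), the blue clip at (228,268), the red clip at (233,297), the black handle at (270,250), the bottle at (388,285), the beaker at (370,190) and the tip box at (163,260). Next I'll measure these from the image.

```bash
cat > h.py <<'E'
from rig import bot
import cv2,numpy as np
def ray(c,uv,z):
    K=c["intrinsics"];P=c["pose"]
    d=P[:3,:3]@np.linalg.inv(K)@np.array([uv[0],uv[1],1.]);o=P[:3,3]
    return o+d*(z-o[2])/d[2]
def proj(c,p):
    P=c["pose"];q=P[:3,:3].T@(np.asarray(p)-P[:3,3]);q=c["intrinsics"]@q;return q[:2]/q[2]
def masks(c):
    h=cv2.cvtColor(c["color"],cv2.COLOR_RGB2HSV);H,S,V=[h[...,i].astype(int) for i in range(3)]
    return dict(red=((H<6)|(H>174))&(S>170)&(V>90),blue=(H>105)&(H<125)&(S>170)&(V>90),yel=(H>17)&(H<30)&(S>170)&(V>120),blk=(V<45))
def blobs(m,roi,mina=15):
    x0,y0,x1,y1=roi;mm=np.zeros(m.shape,np.uint8);mm[y0:y1,x0:x1]=m[y0:y1,x0:x1]
    n,l,st,ce=cv2.connectedComponentsWithStats(mm)
    return [(l==i,st[i],ce[i]) for i in range(1,n) if st[i,4]>=mina]
E
python3 - <<'E'
from h import *
for n,roi in(("top",(190,160,360,390)),("side",(150,220,420,420))):
    c=bot.capture(n);M=masks(c)
    for k,z in(("red",.031),("blue",.031),("yel",.045),("blk",.09)):
        for m,st,ce in blobs(M[k],roi):
            r=cv2.minAreaRect(np.argwhere(m)[:,::-1].astype(np.float32))
            print(n,k,st,ce.round(1),ray(c,ce,z).round(4),[np.round(v,1) for v in r])
# direction of rail & clips
c=bot.capture("top")
x0=cv2.resize(c["color"][150:400,190:400],None,fx=2.8,fy=2.35,interpolation=cv2.INTER_CUBIC)
cv2.imwrite("pics/topz.png",cv2.resize(c["color"][160:390,190:360],(592,800)[:2] if 0 else (440,596),interpolation=cv2.INTER_CUBIC)[:,:,::-1])
E
```

```text
top red [259 168   9   9  61] [263.2 172.4] [0.7249 0.1786 0.031 ] [array([263., 172.]), array([8., 8.]), np.float64(90.0)]
top red [234 174   9   9  63] [238.2 178.1] [0.7101 0.2219 0.031 ] [array([238., 178.]), array([8., 8.]), np.float64(90.0)]
top red [222 177   9   9  63] [225.9 181. ] [0.7026 0.243  0.031 ] [array([226., 181.]), array([8., 8.]), np.float64(90.0)]
top red [275 181  10   9  74] [279.6 185. ] [0.7042 0.1466 0.031 ] [array([279.5, 185. ]), array([8., 9.]), np.float64(90.0)]
top red [263 183   9  10  72] [267.  187.7] [0.6971 0.1685 0.031 ] [array([267. , 187.5]), array([9., 8.]), np.float64(90.0)]
top red [237 189  10  10  73] [241.6 193.5] [0.6821 0.212  0.031 ] [array([241.8, 193.8]), array([9.2, 8.5]), np.float64(45.0)]
top red [223 293  21  10 101] [232.7 297.5] [0.4987 0.203  0.031 ] [array([233. , 297.6]), array([ 5.5, 19.7]), np.float64(77.5)]
top blue [218 265  16   9  80] [225.1 269.1] [0.5454 0.2224 0.031 ] [array([225.5, 269. ]), array([ 5.3, 16.4]), np.float64(77.0)]
top yel [272 166   9   7  57] [275.9 169.2] [0.7282 0.1548 0.045 ] [array([276., 169.])
[... 5094 characters left out ...]
y([180.5, 401.5]), array([5., 5.]), np.float64(90.0)]
side yel [159 400   6   6  26] [161.5 402.8] [0.5372 0.3376 0.045 ] [array([161.4, 402.8]), array([4.5, 5.4]), np.float64(63.4)]
side yel [167 408   6   6  28] [169.4 410.8] [0.522  0.3362 0.045 ] [array([169.5, 410.5]), array([5., 5.]), np.float64(90.0)]
side blk [254 271  22  40 718] [264.6 290.2] [0.5584 0.1645 0.09  ] [array([264.5, 290.5]), array([39.8, 20.5]), np.float64(85.2)]
side blk [168 275  18  34 290] [177.2 294. ] [0.6334 0.2506 0.09  ] [array([176.5, 291.5]), array([33., 17.]), np.float64(90.0)]
side blk [373 371  17  20  58] [380.5 383.3] [0.3616 0.1654 0.09  ] [array([381. , 378.5]), array([10.3, 20.6]), np.float64(26.6)]
```

View pics/topz.png

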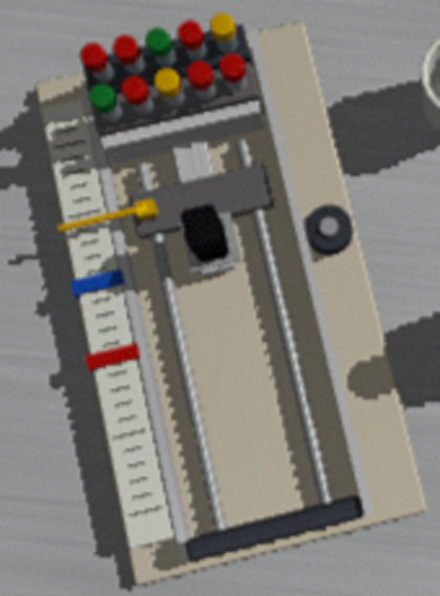

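The zoom shows the pointer (yellow, beyond blue) and the handle clear of the rods. A dark knob stands on the -y side of the plate. Next is the yaw, from plate edges and clip or pointer directions.

```bash
python3 - <<'E'
from h import *
c=bot.capture("top");M=masks(c)
s=440/170.
for uv in((134,584),(425,511),(303,24),(39,95)):
    print("corner",ray(c,(190+(uv[0]+.5)/s-.5,160+(uv[1]+.5)/s-.5),.012).round(4))
for n,roi in(("top",(205,225,258,310)),("side",(200,300,300,380))):
    c=bot.capture(n);M=masks(c)
    for k,z in(("red",.031),("blue",.031),("yel",.044)):
        m,st,ce=max(blobs(M[k],roi),key=lambda b:b[1][4])
        P=np.array([ray(c,p[::-1],z)[:2]*1000 for p in np.argwhere(m)],np.float32)
        r=cv2.minAreaRect(P);v=cv2.boxPoints(r)
        e=[v[1]-v[0],v[2]-v[1]];l=max(e,key=np.linalg.norm);print(n,k,np.round(r[0],1),np.round(r[1],1),"perp ang",round(np.degrees(np.arctan2(l[1],l[0]))%180-90,2), "line", np.round(cv2.fitLine(P,cv2.DIST_L2,0,.01,.01).ravel(),3))
    # black handle via contour
c=bot.capture("top");m,st,ce=max(blobs(masks(c)["blk"],(255,230,290,270)),key=lambda b:b[1][4])
q=cv2.approxPolyDP(cv2.findContours(m.astype(np.uint8),0,2)[0][0],2,True).reshape(-1,2);print(q.tolist(),[ray(c,p,.09).round(4)[:2].tolist() for p in q],[ray(c,p,.03).round(4)[:2].tolist() for p in q])
E
```

```text
corner [0.3569 0.1725 0.012 ]
corner [ 0.4195 -0.0104  0.012 ]
corner [0.7459 0.1028 0.012 ]
corner [0.6759 0.2818 0.012 ]
top red [498.5 202.3] [ 9.4 33.3] perp ang 17.96 line [ 3.36000e-01 -9.42000e-01  4.98663e+02  2.02979e+02]
top blue [545.6 221.6] [ 9.3 27.2] perp ang 18.64 line [ 3.53000e-01 -9.35000e-01  5.45454e+02  2.22240e+02]
top yel [590.5 215.4] [10.1 63.9] perp ang 15.39 line [ 3.27000e-01 -9.45000e-01  5.91290e+02  2.08101e+02]
side red [500.2 203.3] [ 8.9 33.9] perp ang 19.82 line [ 3.51000e-01 -9.36000e-01  5.00055e+02  2.03858e+02]
side blue [547.5 222.1] [ 9.  28.2] perp ang 20.16 line [ 3.70000e-01 -9.29000e-01  5.47266e+02  2.22425e+02]
side yel [593.  215.3] [ 9.7 63.2] perp ang 15.99 line [ 3.42000e-01 -9.40000e-01  5.93388e+02  2.10142e+02]
[[271, 239], [260, 242], [261, 251], [267, 260], [277, 257]] [[0.5936, 0.1426], [0.587, 0.1595], [0.5726, 0.1561], [0.5591, 0.1449], [0.5654, 0.1296]] [[0.6052, 0.1505], [0.5982, 0.1689], [0.5825, 0.1652], [0.5679, 0.153], [0.5747, 0.1364]]
```

Measurements: feeder yaw is about 19.0° from the plate edges, with the centre near (0.550, 0.137). The handle is near (0.578, 0.147), and its top-face corners and the plate centre agree to within 1 mm. The pull is about 39 mm to blue and 88 mm to red, both inside the stated ranges. I'll close the jaws along the feeder's x, so I first turn by -95°.

```bash
python3 -m inch '{"dp":[[0,0,0],[0,0,0],[0,0,0],[0,0,0],[0,0,0],[0,0,0],[0,0,0],[0,0,0],[0,0,0],[0,0,0],[0,0,0],[0,0,0],[0,0,0],[0,0,0],[0,0,0],[0,0,0]],"yaw":[-4,-6,-6.5,-6.8,-6.8,-6.8,-6.8,-6.8,-6.8,-6.8,-6.8,-6.8,-6.8,-6.2,-4.4,0]}'
cat >> h.py <<'E'
def goto(x,y,z=None,yaw=None):
    s=bot.read_state();R=s["tcp_rot"];d=np.array([x,y,s["position"][2] if z is None else z])-s["position"]
    print("pos",s["position"].round(4),"jaw deg",np.degrees(np.arctan2(R[1,1],R[0,1])).round(2),"tool dp mm",(R.T@d*1000).round(1),"F",s["force"].round(1),"open",round(s["opening"]*87,1),"J",s["joint_positions"].round(0),"t",s["time_s"])
E
python3 -c "
from h import *
goto(.578,.1467,.233)"
```

```text
time_s: 1.83
position: [0.1497, -0.6068, 0.2336]
tcp_rot: [[-0.0, 0.945, 0.326], [-0.0, 0.326, -0.945], [-1.0, -0.0, 0.0]]
force: [0.6, -0.1, -0.4]
opening: 1.001
pos [ 0.1497 -0.6068  0.2336] jaw deg 19.03 tool dp mm [ 5.000e-01  6.506e+02 -5.727e+02] F [ 0.6 -0.1 -0.4] open 87.1 J [ -86.   30.   82.   -0.   68. -105.] t 1.8333
```

```bash
python3 -m inch '{"dp":[[0,14,-9],[0,28,-18],[0,28,-18],[0,28,-18],[0,28,-18],[0,28,-18],[0,28,-18],[0,28,-18],[0,28,-18],[0,28,-18],[0,28,-18],[0,28,-18],[0,28,-18],[0,28,-18],[0,28,-18],[0,28,-18],[0,28,-18],[0,28,-18],[0,14,-9]],"yaw":[0,0,0,0,0,0,0,0,0,0,0,0,0,0,0,0,0,0,0]}'
python3 -m inch '{"dp":[[0,6,-10],[0,12,-21],[0,12,-21],[0,12,-21],[0,12,-21],[0,12,-21],[0,12,-21],[0,12,-21],[0,12,-21],[0,12,-21],[0,12,-21],[0,12,-21],[0,10,-17],[0,6,-10],[0,2,-5],[0,0,0],[0,0,0]],"yaw":[0,0,0,0,0,0,0,0,0,0,0,0,0,0,0,0,0]}' 60
python3 - <<'E'
from h import *
goto(.578,.1467,.060)
for n in("wrist","side"):
    c=bot.capture(n);cv2.imwrite(f"pics/{n}1.png",c["color"][:,:,::-1]);print(proj(c,(.578,.1467,.09)),proj(c,(.578,.1467,.065)))
E
```

```text
time_s: 3.42
position: [0.5231, -0.1338, 0.2338]
tcp_rot: [[0.002, 0.946, 0.325], [0.001, 0.325, -0.946], [-1.0, 0.002, -0.0]]
force: [-0.3, -0.0, 0.3]
opening: 1.0
time_s: 4.83
position: [0.5796, 0.1714, 0.2334]
tcp_rot: [[-0.001, 0.946, 0.324], [-0.001, 0.324, -0.946], [-1.0, -0.001, 0.001]]
force: [0.7, -0.1, -0.1]
opening: 0.688
pos [0.5796 0.1714 0.2334] jaw deg 18.92 tool dp mm [173.5  -9.4  22.7] F [ 0.7 -0.1 -0.1] open 59.8 J [  6.  29.  85.  -0.  66. -13.] t 4.8333
[304.51186542 256.59023666] [305.43266035 245.98079257]
[265.73949031 276.4882667 ] [267.13335069 289.61710086]
```

View pics/wrist1.png

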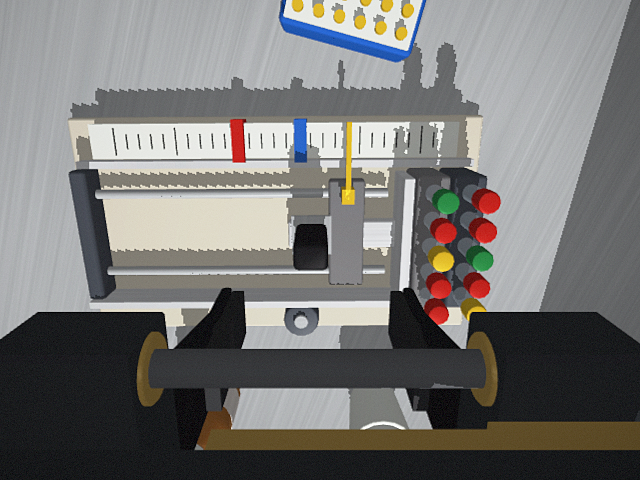

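View pics/side1.png

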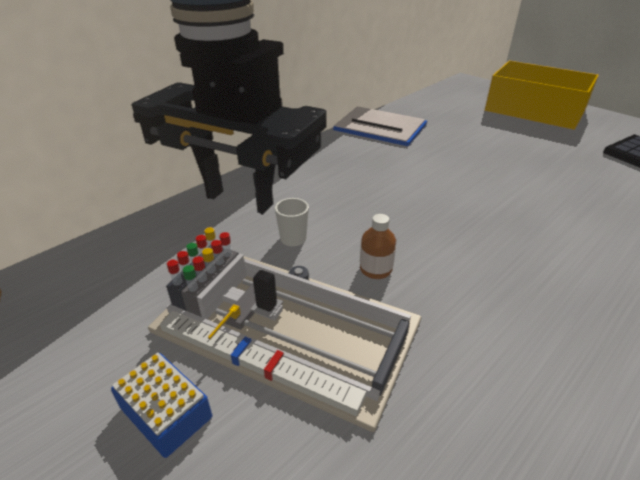

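The wrist view shows the handle at about (311,247). Its top was predicted at (304.5,257), a gap of a few millimetres, so I'll check with more care. In the side view the handle is at (265,290), as predicted.

```bash
python3 - <<'E'
from h import *
c=bot.capture("wrist");im=c["color"]
cv2.imwrite("pics/wz.png",cv2.resize(im[200:300,270:390],(780,650)[:2] if 0 else (720,600),interpolation=cv2.INTER_NEAREST)[:,:,::-1]*1)
g=np.clip(cv2.resize(im[200:300,270:390],(720,600),interpolation=cv2.INTER_NEAREST).astype(int)*2,0,255).astype(np.uint8)[:,:,::-1];cv2.imwrite("pics/wz.png",g)
M=masks(c)
for k,z in(("red",.031),("blue",.031),("yel",.046)):
    m,st,ce=max(blobs(M[k],(220,110,370,200)),key=lambda b:b[1][4]);p=ray(c,ce,z);print(k,st,ce,p.round(4),"s",(p[0]*.9455+p[1]*.3256).round(4))
print(c["pose"][:3,3])
E
```

```text
red [230 119  15  43 539] [237.44526902 139.59183673] [0.5005 0.2034 0.031 ] s 0.5394
blue [294 118  12  43 487] [299.82546201 138.79055441] [0.5479 0.2202 0.031 ] s 0.5897
yel [341 122  13  78 467] [347.92719486 167.84796574] [0.5909 0.2124 0.046 ] s 0.6278
[0.55334245 0.24793027 0.38539245]
```

View pics/wz.png

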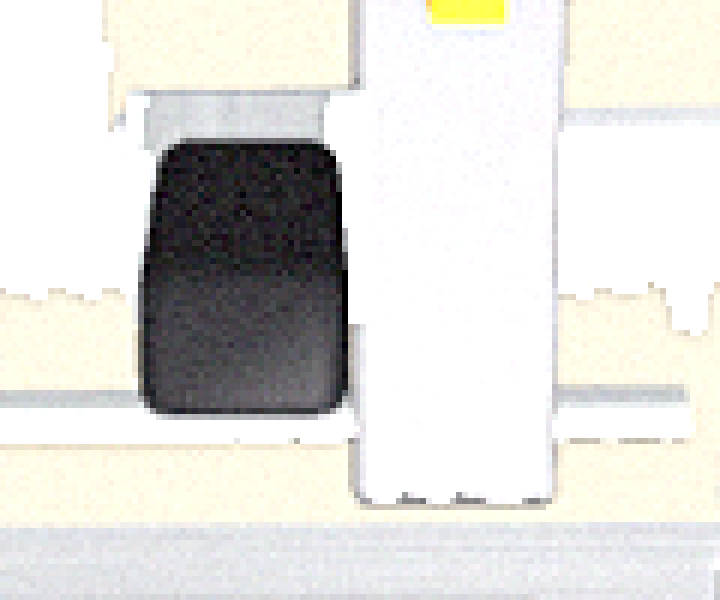

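By the wrist camera the handle's middle is at s=0.598 along the lane, which agrees with the pointer minus 30 mm. The grasp target is (0.581, 0.1477). Pulls from rest are 38 mm to blue and 88 mm to red.

```bash
python3 -m inch '{"dp":[[0,-2,6],[0,-3,10],[0,-1.4,6],[0,0,0.9],[10,0,0],[18,0,0],[20,0,0],[20,0,0],[18,0,0],[14,0,0],[8,0,0],[2,0,0],[0,0,0],[0,0,0]],"yaw":[0,0,0,0,0,0,0,0,0,0,0,0,0,0]}' 60
python3 - <<'E'
from h import *
goto(.581,.1477,.059)
for n in("wrist","side"):
    c=bot.capture(n);cv2.imwrite(f"pics/{n}2.png",c["color"][:,:,::-1])
E
```

```text
time_s: 6.15
position: [0.5819, 0.1486, 0.124]
tcp_rot: [[0.001, 0.946, 0.325], [0.0, 0.325, -0.946], [-1.0, 0.001, 0.0]]
force: [0.6, 0.5, 0.1]
opening: 0.69
pos [0.5819 0.1486 0.124 ] jaw deg 18.96 tool dp mm [65.  -1.2  0.5] F [0.6 0.5 0.1] open 60.1 J [  4.  36.  91.   0.  52. -15.] t 6.15
```

View pics/wrist2.png

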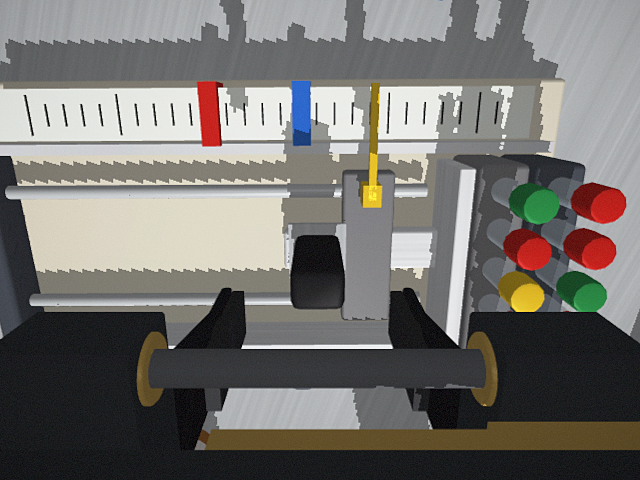

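View pics/side2.png

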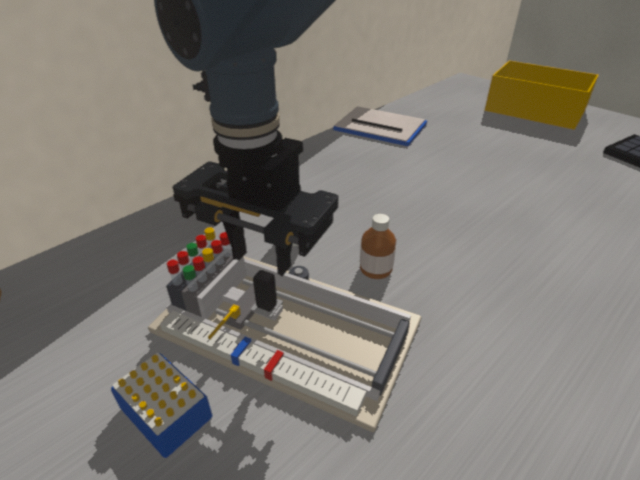

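The fingers straddle the handle evenly: the handle middle is at about u=318 and the finger midpoint at about 317. I'll descend and close.

```bash
python3 -m inch '{"dp":[[5,-1,0.5],[8,0,0],[10,0,0],[10,0,0],[10,0,0],[9,0,0],[7,0,0],[4,0,0],[2,0,0],[0,0,0],[0,0,0],[0,0,0]],"yaw":[0,0,0,0,0,0,0,0,0,0,0,0]}' 60
python3 - <<'E'
from h import *
goto(.581,.1477,.059)
for n in("wrist","side"):
    c=bot.capture(n);cv2.imwrite(f"pics/{n}3.png",c["color"][:,:,::-1])
E
```

```text
time_s: 7.25
position: [0.581, 0.1477, 0.059]
tcp_rot: [[0.001, 0.946, 0.325], [0.0, 0.325, -0.946], [-1.0, 0.001, 0.0]]
force: [-0.0, 0.2, -0.5]
opening: 0.694
pos [0.581  0.1477 0.059 ] jaw deg 18.95 tool dp mm [ 0. -0.  0.] F [-0.   0.2 -0.5] open 60.4 J [  4.  42.  93.   0.  45. -15.] t 7.25
```

View pics/wrist3.png

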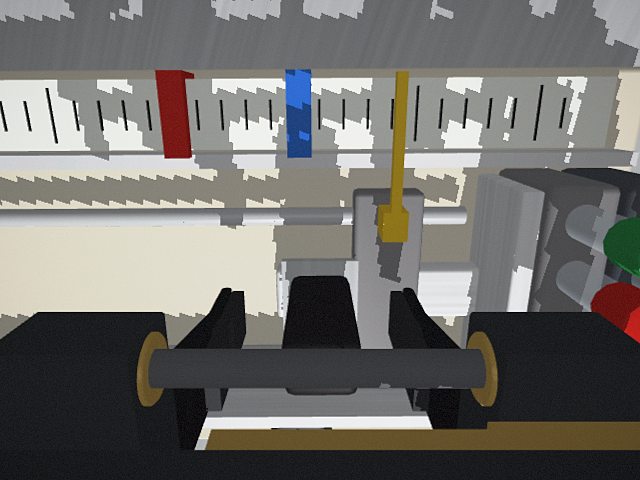

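View pics/side3.png

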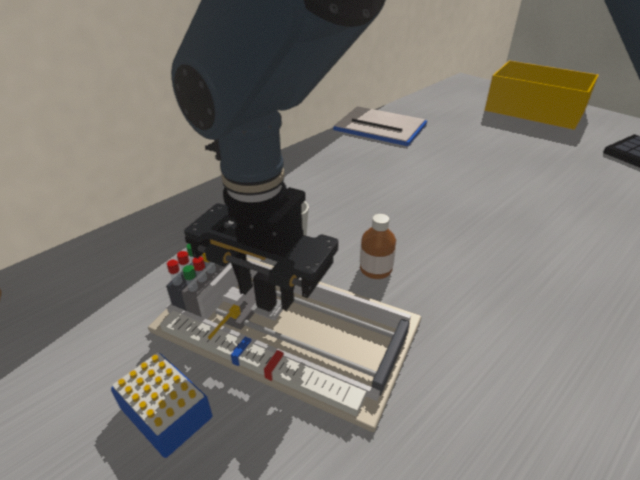

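The handle (u about 285–357) sits between the fingers (about 240 and 395), and the wrist force is near zero. Closing the jaws.

```bash
python3 -m inch '{"dp":[[0,0,0],[0,0,0],[0,0,0],[0,0,0],[0,0,0],[0,0,0],[0,0,0],[0,0,0],[0,0,0],[0,0,0]],"yaw":[0,0,0,0,0,0,0,0,0,0]}' 15
cat >> h.py <<'E'
def meas(tag):
    goto(.581,.1477,.059); u=np.array([.9455,.3256])
    c=bot.capture("wrist");cv2.imwrite(f"pics/w{tag}.png",c["color"][:,:,::-1]);cs=bot.capture("side");cv2.imwrite(f"pics/s{tag}.png",cs["color"][:,:,::-1])
    for nm,cc,roi in(("wrist",c,(0,30,520,240)),("side",cs,(195,300,340,400))):
        h=cv2.cvtColor(cc["color"],cv2.COLOR_RGB2HSV);H,S,V=[h[...,i].astype(int) for i in range(3)]
        M=dict(red=((H<6)|(H>174))&(S>150)&(V>60),blue=(H>100)&(H<128)&(S>130)&(V>60),yel=(H>16)&(H<32)&(S>150)&(V>80))
        out={}
        for k,z in(("red",.031),("blue",.031),("yel",.044)):
            b=blobs(M[k],roi)
            if not b: continue
            m,st,ce=max(b,key=lambda b:b[1][4])
            P=np.array([ray(cc,p[::-1],z)[:2] for p in np.argwhere(m)])
            a=P@u;v=P@np.array([-.3256,.9455])
            sel=(v>np.max(v)-.034) if k!="yel" else (v>np.max(v)-.035)
            out[k]=(np.percentile(a[sel],2)+np.percentile(a[sel],98))/2*1000;w=np.ptp(np.percentile(a[sel],[2,98]))*1000
            print(nm,k,st.tolist(),"s %.1f width %.1f"%(out[k],w))
        if "yel" in out:
            for k in("blue","red"):
                if k in out: print("   pointer-%s = %.1f mm"%(k,out["yel"]-out[k]))
E
python3 -c "
from h import *
meas('grip')"
```

```text
time_s: 8.18
position: [0.5814, 0.1479, 0.0586]
tcp_rot: [[0.002, 0.946, 0.325], [0.0, 0.325, -0.946], [-1.0, 0.002, 0.0]]
force: [2.5, 1.5, -2.2]
opening: 0.291
pos [0.5814 0.1479 0.0586] jaw deg 18.97 tool dp mm [-0.4 -0.4  0.1] F [ 2.5  1.5 -2.2] open 25.3 J [  4.  42.  93.   0.  45. -15.] t 8.1833
wrist red [154, 70, 39, 88, 2494] s 539.8 width 11.0
wrist blue [284, 70, 27, 88, 2146] s 589.8 width 9.4
wrist yel [375, 71, 31, 169, 2563] s 627.2 width 4.2
   pointer-blue = 37.5 mm
   pointer-red = 87.4 mm
side red [265, 351, 18, 29, 199] s 537.3 width 12.3
side blue [232, 338, 18, 27, 194] s 587.4 width 14.5
side yel [209, 305, 32, 34, 194] s 627.3 width 3.8
   pointer-blue = 39.9 mm
   pointer-red = 90.0 mm
```

The jaws stopped at 25.3 mm, so the 26 mm block is held. The pull to blue measures about 38 mm. I'll pull slowly, stop at 36 mm and look.

```bash
python3 -m inch '{"dp":[[0,-1,0],[0,-2,0],[0,-3,0],[0,-3,0],[0,-3,0],[0,-3,0],[0,-3,0],[0,-3,0],[0,-3,0],[0,-3,0],[0,-3,0],[0,-3,0],[0,-2,0],[0,-1,0],[0,0,0],[0,0,0]],"yaw":[0,0,0,0,0,0,0,0,0,0,0,0,0,0,0,0]}' 15
python3 -c "
from h import *
meas('b1')"
```

```text
time_s: 9.62
position: [0.5469, 0.1358, 0.0586]
tcp_rot: [[0.001, 0.946, 0.325], [0.0, 0.325, -0.946], [-1.0, 0.001, 0.0]]
force: [5.0, 1.4, -3.7]
opening: 0.299
pos [0.5469 0.1358 0.0586] jaw deg 18.95 tool dp mm [-0.3 36.1 -0.2] F [ 5.   1.4 -3.7] open 26.0 J [  3.  40.  99.  -0.  41. -16.] t 9.6167
wrist red [248, 70, 29, 88, 2244] s 539.4 width 9.8
wrist blue [372, 69, 32, 88, 1326] s 587.4 width 5.9
wrist yel [375, 71, 31, 169, 2552] s 590.8 width 4.2
   pointer-blue = 3.4 mm
   pointer-red = 51.4 mm
side red [265, 351, 18, 29, 207] s 537.5 width 12.7
side blue [232, 338, 18, 27, 177] s 586.7 width 13.3
side yel [232, 313, 30, 36, 203] s 591.2 width 3.9
   pointer-blue = 4.5 mm
   pointer-red = 53.7 mm
```

View pics/wb1.png

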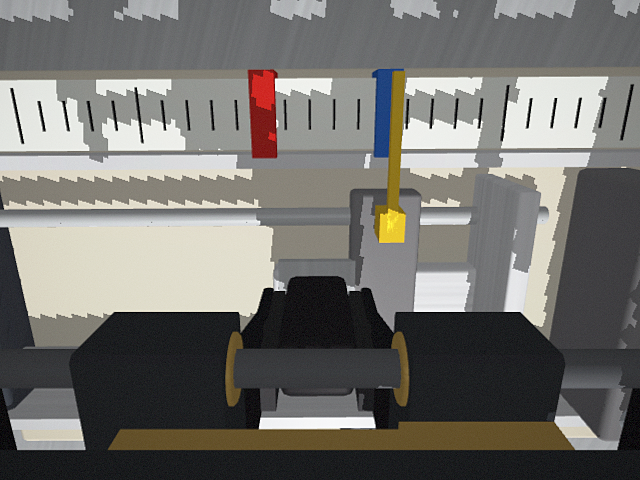

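View pics/sb1.png

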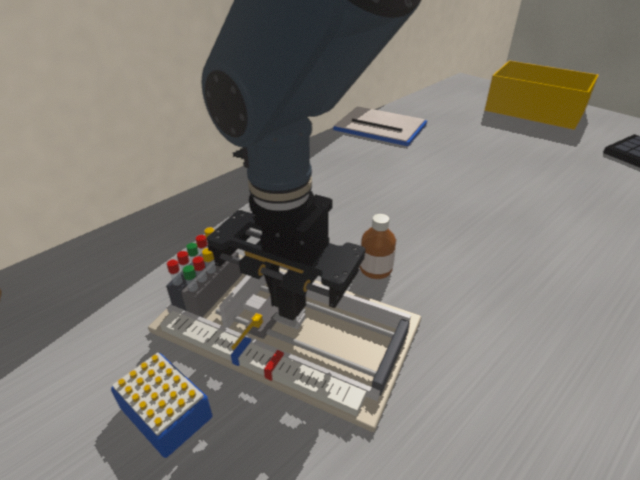

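The pointer sits near the +x edge of the blue clip, and blue's right side is hidden by it. Using the clip's left edge (584.5) plus 5 mm gives a middle of 589.5, against a pointer at 590.8. The side view also gives +1.3 mm. I'll trim by -1.2 mm and settle for 2 s.

```bash
python3 -m inch '{"dp":[[0,-0.6,0],[0,-0.6,0],[0,0,0],[0,0,0],[0,0,0],[0,0,0],[0,0,0],[0,0,0],[0,0,0],[0,0,0],[0,0,0],[0,0,0],[0,0,0],[0,0,0],[0,0,0],[0,0,0],[0,0,0],[0,0,0],[0,0,0],[0,0,0]],"yaw":[0,0,0,0,0,0,0,0,0,0,0,0,0,0,0,0,0,0,0,0]}' 15
python3 -c "
from h import *
meas('b2')"
python3 -m inch '{"dp":[[0,0,0],[0,0,0],[0,0,0],[0,0,0],[0,0,0],[0,0,0],[0,0,0],[0,0,0]],"yaw":[0,0,0,0,0,0,0,0]}' 15
```

```text
time_s: 11.38
position: [0.546, 0.1355, 0.0586]
tcp_rot: [[0.002, 0.946, 0.325], [0.0, 0.325, -0.946], [-1.0, 0.002, 0.0]]
force: [4.4, 2.4, -3.7]
opening: 0.293
pos [0.546  0.1355 0.0586] jaw deg 18.95 tool dp mm [-0.3 37.1 -0.2] F [ 4.4  2.4 -3.7] open 25.5 J [  3.  40.  99.   0.  41. -16.] t 11.3833
wrist red [250, 70, 30, 88, 2233] s 539.4 width 9.8
wrist blue [375, 69, 31, 88, 1125] s 587.2 width 6.1
wrist yel [375, 71, 31, 169, 2565] s 589.8 width 4.2
   pointer-blue = 2.6 mm
   pointer-red = 50.4 mm
side red [265, 351, 18, 29, 207] s 537.5 width 12.7
side blue [232, 338, 18, 27, 165] s 586.3 width 12.7
side yel [233, 314, 30, 35, 202] s 590.4 width 4.0
   pointer-blue = 4.0 mm
   pointer-red = 52.8 mm
time_s: 12.15
position: [0.546, 0.1355, 0.0586]
tcp_rot: [[0.002, 0.946, 0.325], [0.0, 0.325, -0.946], [-1.0, 0.001, 0.0]]
force: [4.8, 2.5, -3.7]
opening: 0.294
```

View pics/wb2.png

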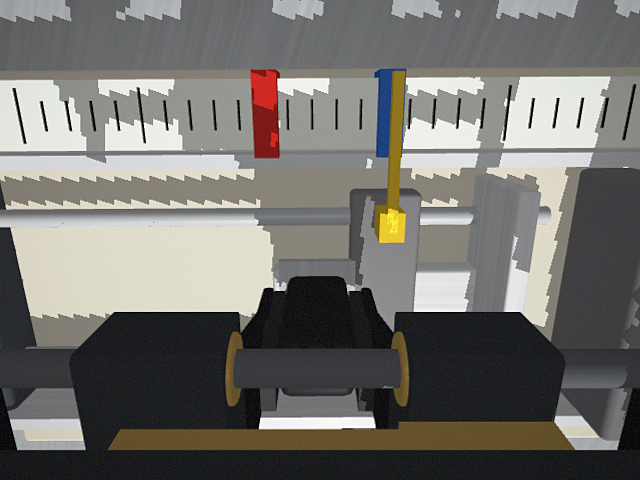

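With the parallax corrected, the pointer is +0.3 mm from blue's middle in the wrist view and +0.5 mm in the side view. It has been held for over 2 s. I'll compare against the top view as an independent check before moving on.

```bash
python3 - <<'E'
from h import *
c=bot.capture("top");cv2.imwrite("pics/tb.png",cv2.resize(c["color"][200:320,190:350],(800,600),interpolation=cv2.INTER_CUBIC)[:,:,::-1])
E
```

```text
(no output)
```

View pics/tb.png

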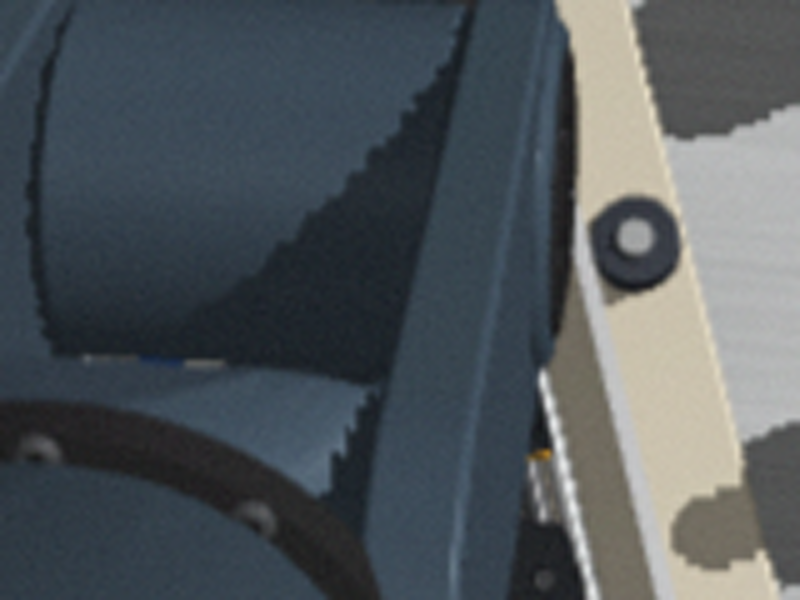

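The arm blocks the top view, so it can't check this. I'll nudge 0.8 mm more, which suits both the wrist and side estimates, hold over a second again, then pull most of the way to red.

```bash
python3 -m inch '{"dp":[[0,-0.4,0],[0,-0.4,0],[0,0,0],[0,0,0],[0,0,0],[0,0,0],[0,0,0],[0,0,0],[0,0,0],[0,0,0],[0,0,0],[0,0,0],[0,0,0],[0,0,0],[0,0,0],[0,0,0],[0,0,0]],"yaw":[0,0,0,0,0,0,0,0,0,0,0,0,0,0,0,0,0]}' 15
python3 -m inch '{"dp":[[0,-1,0],[0,-2,0],[0,-3,0],[0,-3,0],[0,-3,0],[0,-3,0],[0,-3,0],[0,-3,0],[0,-3,0],[0,-3,0],[0,-3,0],[0,-3,0],[0,-3,0],[0,-3,0],[0,-3,0],[0,-2,0],[0,-1,0],[0,0,0],[0,0,0],[0,0,0]],"yaw":[0,0,0,0,0,0,0,0,0,0,0,0,0,0,0,0,0,0,0,0]}' 15
python3 -c "
from h import *
meas('r1')"
```

```text
time_s: 13.62
position: [0.5453, 0.1353, 0.0586]
tcp_rot: [[0.002, 0.946, 0.325], [0.0, 0.325, -0.946], [-1.0, 0.002, 0.0]]
force: [4.9, 2.9, -3.7]
opening: 0.298
time_s: 15.28
position: [0.5039, 0.1208, 0.0586]
tcp_rot: [[0.004, 0.946, 0.324], [0.0, 0.324, -0.946], [-1.0, 0.003, 0.001]]
force: [8.6, 3.2, -7.1]
opening: 0.298
pos [0.5039 0.1208 0.0586] jaw deg 18.93 tool dp mm [-0.1 81.7 -0.4] F [ 8.6  3.2 -7.1] open 25.9 J [  1.  38. 105.   0.  36. -18.] t 15.2833
wrist red [361, 69, 30, 88, 2253] s 539.1 width 9.9
wrist blue [478, 68, 42, 88, 2605] s 588.5 width 12.7
wrist yel [375, 71, 31, 169, 2558] s 545.2 width 4.2
   pointer-blue = -43.3 mm
   pointer-red = 6.1 mm
side red [265, 351, 18, 29, 196] s 537.3 width 12.3
side blue [232, 338, 18, 27, 178] s 587.2 width 13.7
side yel [262, 324, 29, 38, 202] s 545.7 width 3.8
   pointer-blue = -41.5 mm
   pointer-red = 8.4 mm
```

View pics/wr1.png

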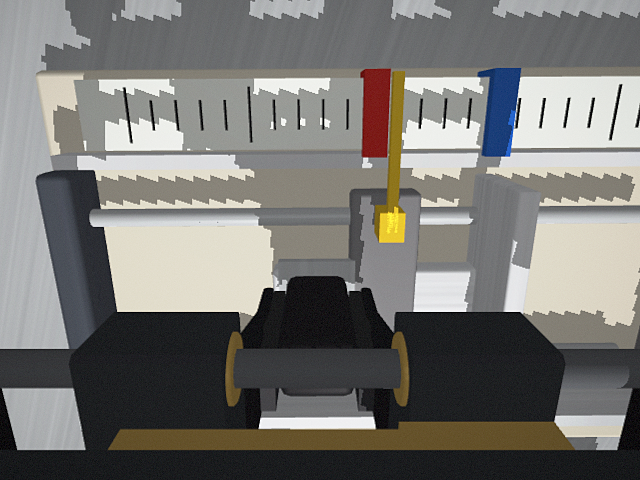

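The pointer at (398,100) is just to the right of the red clip (361–390). The offset is +6.1 mm by the wrist view and about +6.5 mm by the side view's top-plate estimate. I'll pull 6.3 mm gently.

```bash
python3 -m inch '{"dp":[[0,-0.7,0],[0,-1.2,0],[0,-1.2,0],[0,-1.2,0],[0,-1.0,0],[0,-0.7,0],[0,-0.3,0],[0,0,0],[0,0,0],[0,0,0],[0,0,0],[0,0,0]],"yaw":[0,0,0,0,0,0,0,0,0,0,0,0]}' 15
python3 -c "
from h import *
meas('r2')"
```

```text
time_s: 16.38
position: [0.4983, 0.1188, 0.0586]
tcp_rot: [[0.004, 0.946, 0.324], [0.0, 0.324, -0.946], [-1.0, 0.004, 0.001]]
force: [8.9, 4.2, -7.6]
opening: 0.295
pos [0.4983 0.1188 0.0586] jaw deg 18.93 tool dp mm [-0.  87.6 -0.5] F [ 8.9  4.2 -7.6] open 25.6 J [  1.  38. 106.   0.  36. -18.] t 16.3833
wrist red [374, 69, 32, 88, 1124] s 536.3 width 5.2
wrist blue [492, 68, 28, 88, 1739] s 586.5 width 11.3
wrist yel [375, 71, 31, 169, 2611] s 539.2 width 4.4
   pointer-blue = -47.3 mm
   pointer-red = 2.9 mm
side red [265, 351, 18, 29, 169] s 536.4 width 11.7
side blue [232, 337, 18, 28, 188] s 587.4 width 13.8
side yel [267, 326, 28, 38, 219] s 539.5 width 4.5
   pointer-blue = -47.9 mm
   pointer-red = 3.1 mm
```

View pics/wr2.png

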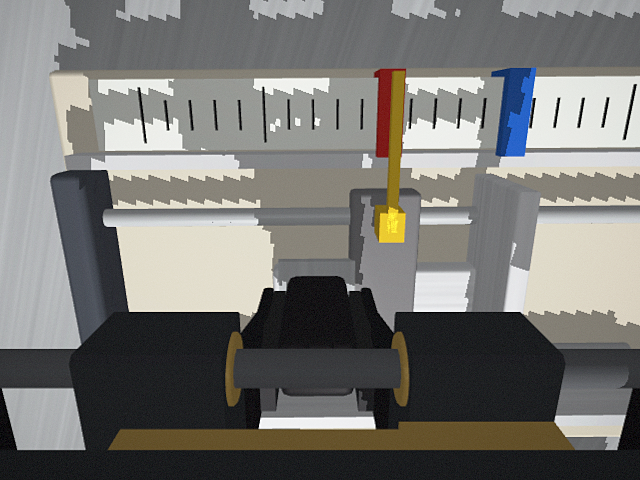

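View pics/sr2.png

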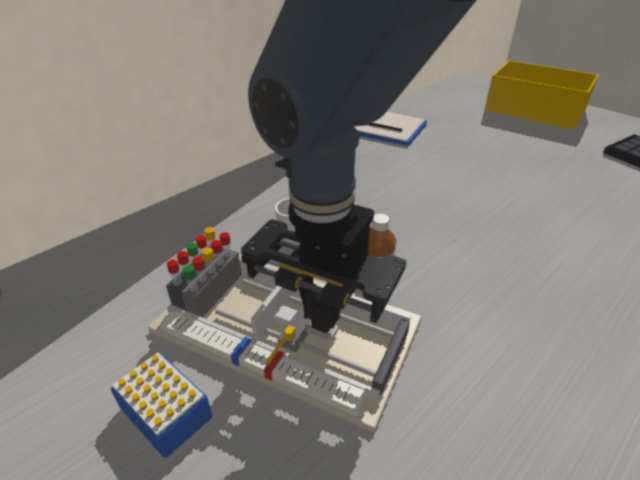

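The pointer at s=539.2 agrees with red's unoccluded middle of 539.1–539.4 in the wrist view. Red's visible left edge plus 5 mm gives 538.7, and the side view reads +0.3 mm. I'll trim by 0.3 mm, settle, and check that nothing drifts.

```bash
python3 -m inch '{"dp":[[0,-0.3,0],[0,0,0],[0,0,0],[0,0,0],[0,0,0],[0,0,0],[0,0,0],[0,0,0],[0,0,0],[0,0,0],[0,0,0],[0,0,0]],"yaw":[0,0,0,0,0,0,0,0,0,0,0,0]}' 15
python3 -c "
from h import *
meas('r3'); print(bot.read_state()['qvel'].round(2))
bot.hand_in()"
```

```text
time_s: 17.48
position: [0.4981, 0.1187, 0.0586]
tcp_rot: [[0.004, 0.946, 0.324], [0.0, 0.324, -0.946], [-1.0, 0.004, 0.001]]
force: [8.6, 3.6, -6.5]
opening: 0.296
pos [0.4981 0.1187 0.0586] jaw deg 18.93 tool dp mm [ 0.  87.8 -0.5] F [ 8.6  3.6 -6.5] open 25.8 J [  1.  38. 106.   0.  36. -18.] t 17.4833
wrist red [375, 69, 31, 88, 1082] s 536.1 width 5.2
wrist blue [492, 68, 28, 88, 1694] s 586.4 width 11.2
wrist yel [375, 71, 31, 169, 2613] s 539.0 width 4.4
   pointer-blue = -47.4 mm
   pointer-red = 2.9 mm
side red [265, 351, 18, 29, 165] s 536.7 width 11.5
side blue [231, 337, 19, 28, 186] s 587.2 width 14.2
side yel [267, 326, 28, 38, 220] s 539.1 width 4.4
   pointer-blue = -48.1 mm
   pointer-red = 2.4 mm
[-0.03  0.09 -0.06 -0.02  0.03 -0.15]
the job is handed in; nothing more can be done
```

I gripped the black handle with the jaws closing along the lane and pulled about 38 mm, until the pointer stood over the blue clip. It stayed there within about 1 mm of the clip's middle for over 3 s. I then pulled on to the red clip in slow steps, about 88 mm in all, and handed the job in at 17.5 s still holding the handle.

**Last checks:**
- **Pointer over red:** it was at 539.0 mm along the lane by the wrist camera and 539.1 mm by the side camera. Red's middle was 539.1–539.4 mm when nothing covered it, so the pointer was within about 0.5 mm.
- **Grip and stillness:** the jaws stood at 25.8 mm on the 26 mm block, the pull along the lane was about 9 N, and the arm was at rest.
- **Bystanders:** the side view at the end showed the tip box, and the partly hidden bottle and beaker, standing upright. I did not measure their positions at the end, but the arm never came near them.

**Checks that disagreed or failed:**
- The automatic "pointer minus clip" figures read +2.4 to +2.9 mm at the end. They are biased because the pointer hides part of the clip, and in the side view because the clip's skirt is counted. I went by the uncovered clip positions instead.
- The top camera was blocked by the arm during the pull, so it could not confirm either mark.

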